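Seat the axle nut in the hub jig and close the keeper

TASK

On the hub-assembly jig, slide the big collar nut over the plate with your fingertips, without lifting it, until it drops into the larger round pocket, and press it down past the spring catches until it sits flat on the pocket's floor. Then push the keeper over it until it is fully home against its stop and let go. Use only a light touch, feeling for each stop: do not ram the nut or the keeper, and leave the other parts lying on the plate and the bench where they are.

Things in the scene. Friction and masses are not known exactly. Their poses are not given: they have to be found in the camera images.
- nut_center (a point): Centre (half-way up) of the big loose steel collar nut, 18 mm tall, 130 g: below, a round collar 42 mm across and 11 mm high; on top, a hexagon 30 mm across flats, 7 mm high; 16 mm bore. It lies flat on the jig plate, on the robot's side of the pocket. Slide it, never lift it more than a few mm; push or press it with less than 25 N. z is the nut's axis.
- pocket (a point): Centre of the mouth of the larger round pocket, level with the plate's top. Pocket 44.4 mm across (1.2 mm clearance round the collar), 7 mm deep. Three sprung balls in its wall hold the dropped nut 2 to 3 mm off its floor; pressing its top with some 4 to 12 N sends it down. Seated, its centre is 2 mm above this point, its collar stands 4 mm, its top 11 mm above the plate. x is along the keeper's slide, away from the robot; z up.
- jig: The grey jig plate, fixed to the bench, 16 mm thick; origin on the bench right under the pocket's centre, axes as the pocket's. It reaches 180 mm to -x, 120 mm to +x and 120 mm to either side. An unused 27 mm pocket lies at x 75, y -85 mm. An aluminium guide bridge for the keeper stands at x 32 to 60 mm, 62 mm wide, 26 mm tall above the plate.
- keeper_tab (a point): Centre of the keeper's black upright tab: 12 mm along x, 44 along y, 30 tall, foot 13 mm above the plate; axes as the pocket's. From it a steel tongue 34 mm wide, 5 thick reaches 84 mm to -x, underside 13 mm above the plate: it clears a seated nut but strikes one not down. Push the tab from its +x side with under 25 N; it drags with about 12 N and stays where left.
- keeper (a joint): Keeper slide, m: 0 is fully open (tongue's nose 36 mm beyond the pocket's centre, tab's middle 120 mm beyond), 0.055 is fully home against a hard stop, the tongue covering the pocket. Starts between 0 and 0.008. It grows as the tab moves to the pocket's -x.
- small_nut: Bystander: a smaller collar nut (26 mm across, 12 mm tall), on the plate left of the pocket; origin under its centre. Leave it.
- gear: Bystander: a black gear 43 mm across, 15 mm tall, lying on the plate right of the pocket; origin under its centre. Leave it.
- tape: Bystander on the bench: a black tape roll, 90 mm across, 24 mm tall; origin under its centre.
- beam: Bystander on the bench: a white perforated beam 160 x 16 x 14 mm; origin under its centre.
- driver: Bystander on the bench: a screwdriver lying along its x; origin under its middle.
- wheel: Bystander on the bench: a small tyred wheel 68 mm across, 26 mm tall, lying flat; origin under its centre.
- motor: Bystander on the bench: a white gear motor 127 mm long, 50 mm wide, 45 mm tall; origin under its body's centre.

How it is judged:
By the outcome, as a careful person would: the job done as asked, in the order asked, and still so for the second after the job is handed in, with the robot touching nothing.
It also fails if it takes over 58 s, if anything falls off the work surface, if the arm or the gripper's body presses on something with over 40 N, if the wrist force passes 120 N, or if a joint passes its speed limit or range.

ROBOT

A 6-joint arm with a two-finger parallel gripper is mounted at the origin on the work surface. World frame = base frame: x ahead of the robot, y to its left, z up, the work surface at z = 0. Lengths are in mm, angles in rad, forces in N, time in s.
With the tool pointing down it reaches from about 350 to 875 mm from the base axis. Payload 4.2 kg.
Tool frame: the origin (TCP) lies midway between the tips of the shut fingers; the grasp point (between the pads) lies 19 mm behind it; x points along the fingers, z is the direction in which the jaws open and shut, and the axes are right-handed (so a half turn about x gives the same grasp; the last joint's range is limited). The gripper opens to 85 mm and grips with 20 to 120 N. Pads are 22 mm wide; open, the fingers measure 114 mm over their backs; the gripper's body (76 mm by 85 mm) begins 54 mm behind the grasp point. The pads swing forward as they close: fully open they stand 13 mm farther back than shut.
Start: joints at [-0.951, 0.385, 0.008, 0, -1.194, -0.259], TCP at [220.653, -584.732, 231.312] pointing down, gripper open.
Joint ranges: [-3.14, 3.14], [-1.21, 2.06], [-1.07, 1.41], [-3.16, 2.05], [-2.99, -0.16], [-3.1, 3.1]. Speed limits (rad/s): [2.79, 2.79, 3.14, 3.14, 3.14, 3.14].

INTERFACE

Orientations are given as [roll, pitch, yaw] about the fixed x, y, z axes, in that order (R = Rz(yaw) Ry(pitch) Rx(roll)).
In Python, from station import * gives the robot as it stands.
- The arm moves only by the shell command python3 -m crank 'ROWS'. ROWS is JSON, a list of rows, each a list of 7 numbers: the shift along the tool's x, y, z in mm, then the turn, a rotation vector about the tool's x, y, z in rad, then the finger opening in mm, from 0 to 85.4. A call has 1 to 12 rows; each row shifts and turns the pose as measured when the row begins, along the tool's axes as they then stand; what a row does not reach is not made up. A row lasts 1/12 s, in which the tool goes at most 41.7 mm and 7.16 degrees, less where a joint would pass 70% of its speed; a pose out of reach is approached as far as the arm can. A call with a gripper value outside its range is refused whole. The fingers move at their own pace and stop on an object; the grip force is fixed at half the most. Time passes only in rows, so rows that do not move let the fingers close. It gives the time, the measured TCP pose, the force and the opening at its end, in the units of the state.
- get_obs(): the state, without advancing time (a new reading comes with each control period).
- get_image(name): name is "side" or "top" or "wrist"; returns a dict with "color" (384x512x3 uint8, blue, green, red), "z_map" (384x512 float32, mm along the optical axis (not along the pixel's ray), 0 where there is no reading), "K" (3x3 intrinsics, pixels), "origin" and "rotation" of the camera in the world; the wrist camera has in their place "tool_from_camera" (4x4, takes a point from camera to tool coordinates, whose origin is the TCP and whose axes are the tool frame's). Camera axes: x right, y down, z forward; pixel columns grow to the right and rows downward; lengths in mm; the calibration is good to about 2 mm. A picture is of the moment at which its call begins: read the wrist's pose just before it.
- hand_in(): hands the job in, once; it reports no verdict.
The state is a dict: "time_s": time; "joint_pos": joint angles; "joint_vel": joint speeds; "joint_efforts": joint torques, N m; "position": TCP position; "tcp_rot": TCP orientation; "wrist_force": force on the tool from outside, world axes, zero at the start; "moment": the same for the moment, N m; "opening": finger opening in mm.
Only numpy, scipy, OpenCV 4.12 (cv2) and the standard library are available. Lean on these libraries where they do the work, as an engineer would, in place of code of your own. Each camera call takes 0.05 s, during which the arm holds its last target.

## Working session

There is one attempt and no reset: what is moved stays moved. The work goes in short steps, Python scripts to look and compute and a shell command to move; the robot and the scene stay as the last step left them, time stands still between calls to the robot, and variables do not carry over. Pictures are saved under pics/ and viewed, and the job is handed in when it is done.

```bash
ls; mkdir -p pics; python3 - <<'E'
from station import *
import cv2,numpy as np
o=get_obs();print(o)
for n in("top","side","wrist"):
    d=get_image(n);cv2.imwrite(f"pics/{n}0.png",d["color"]);np.savez(f"{n}0.npz",**d)
    print(n,d["K"],d.get("origin"),d.get("rotation"),d.get("tool_from_camera"))
E
```

```text
pics
{'time_s': 0.0, 'joint_pos': array([-9.51405389e-01,  3.85523325e-01,  6.61794097e-03, -5.19905849e-04,
       -1.19401852e+00, -2.58605773e-01]), 'joint_vel': array([ 4.19418163e-04, -1.94718596e-04,  2.90026863e-06, -6.55739266e-05,
       -2.40489432e-04,  1.47270802e-03]), 'joint_efforts': array([ 7.11629746e-04, -3.92289305e+01,  1.88405961e+01,  4.18628857e+00,
       -4.62869735e-03,  3.08833023e-06]), 'position': array([ 220.44256214, -584.19380114,  230.23547097]), 'tcp_rot': array([0.03536242, 1.56861456, 1.96675211]), 'wrist_force': array([-0.15298815,  0.25388751, -0.22528404]), 'moment': array([ 0.03145848, -0.00816017,  0.01233667]), 'opening': 85.07669233309315}
top [[412.2559994    0.         254.27408599]
 [  0.         412.2559994  196.44236823]
 [  0.           0.           1.        ]] [ 211.70876946  -15.88316096 1433.0108505 ] [-2.93574012e+00  9.50409076e-04 -1.59107823e+00] None
side [[402.04287835   0.         257.46469867]
 [  0.         402.04287835 189.57237947]
 [  0.           0.           1.        ]] [  5.75911835 598.23385292 882.23517814] [-2.36251317 -0.00906688 -2.44445271] None
wrist [[272.6699289    0.         254.83286953]
 [  0.         272.6699289  191.23508726]
 [  0.           0.           1.        ]] None None [[-1.30511687e-04 -2.85936059e-01  9.58248691e-01 -1.43183909e+02]
 [ 7.67218097e-05 -9.58248699e-01 -2.85936051e-01  7.31871740e+01]
 [ 9.99999989e-01  3.62005773e-05  1.47000186e-04  6.65480855e-02]
 [ 0.00000000e+00  0.00000000e+00  0.00000000e+00  1.00000000e+00]]
```

View pics/top0.png

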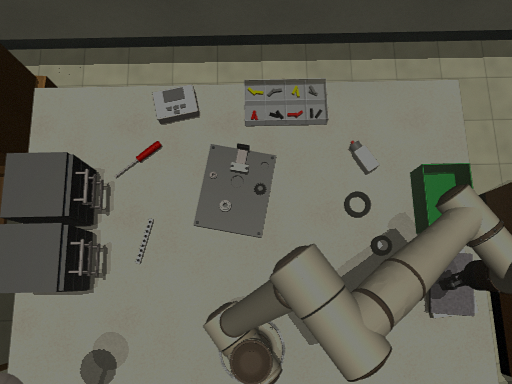

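View pics/side0.png

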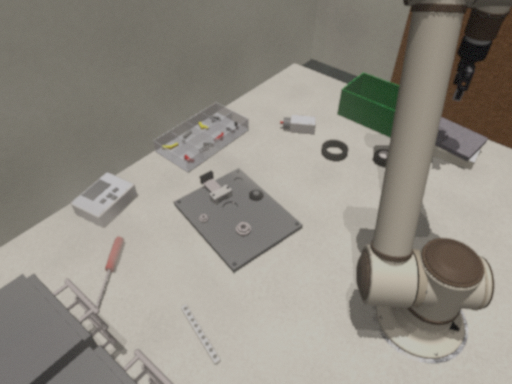

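View pics/wrist0.png

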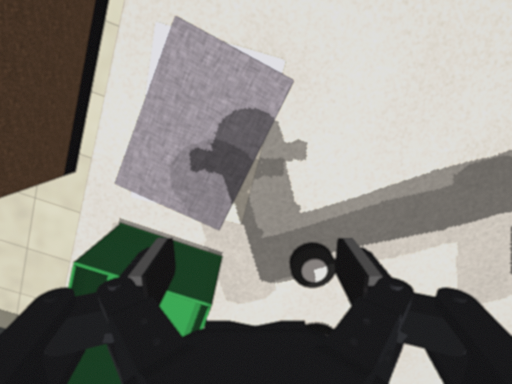

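The top view shows the jig near (237,190), with the nut at (225,205), the pocket near (237,180) and the keeper tab near (242,148). I'll enlarge it next.

```bash
cat > h.py <<'E'
import numpy as np,cv2
from scipy.spatial.transform import Rotation as R
def rot(r): return R.from_euler('xyz',r).as_matrix()
def proj(d,P):
    M=rot(d["rotation"]); p=(np.atleast_2d(P)-d["origin"])@M
    return (p@d["K"].T)[:,:2]/p[:,2:]
def unproj(d,uv,z=None):   # intersect with plane height z
    M=rot(d["rotation"]); r=np.linalg.inv(d["K"])@np.array([uv[0],uv[1],1.]); r=M@r
    if z is None:
        zz=d["z_map"][int(round(uv[1])),int(round(uv[0]))]; return d["origin"]+r*zz
    return d["origin"]+r*(z-d["origin"][2])/r[2]
E
python3 - <<'E'
import cv2,numpy as np
from h import *
t=dict(np.load("top0.npz"));s=dict(np.load("side0.npz"))
c=t["color"][135:245,185:290];cv2.imwrite("pics/topc.png",cv2.resize(c,(735,770)[:2] if 0 else (572,600),interpolation=cv2.INTER_CUBIC))
c=s["color"][160:275,165:310];cv2.imwrite("pics/sidec.png",cv2.resize(c,(756,600),interpolation=cv2.INTER_CUBIC))
for uv in[(225,225),(237,170),(250,190)]: print(unproj(t,uv))
for uv in[(240,250),(220,220)]: print(unproj(s,uv))
E
```

```text
[407.90817737  82.43880255  21.50286953]
[598.10701067  38.02727596  40.63581717]
[530.79481805  -5.9616613   17.13535628]
[439.29029723 139.85888672  17.92187351]
[552.59429982  97.4277524   14.88610169]
```

View pics/topc.png

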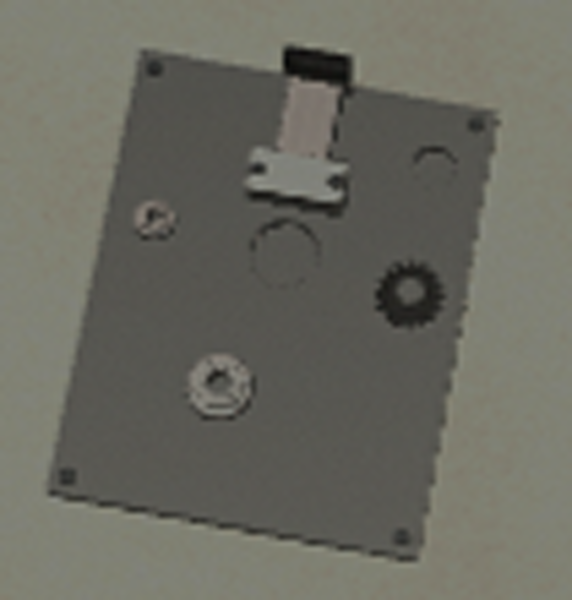

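View pics/sidec.png

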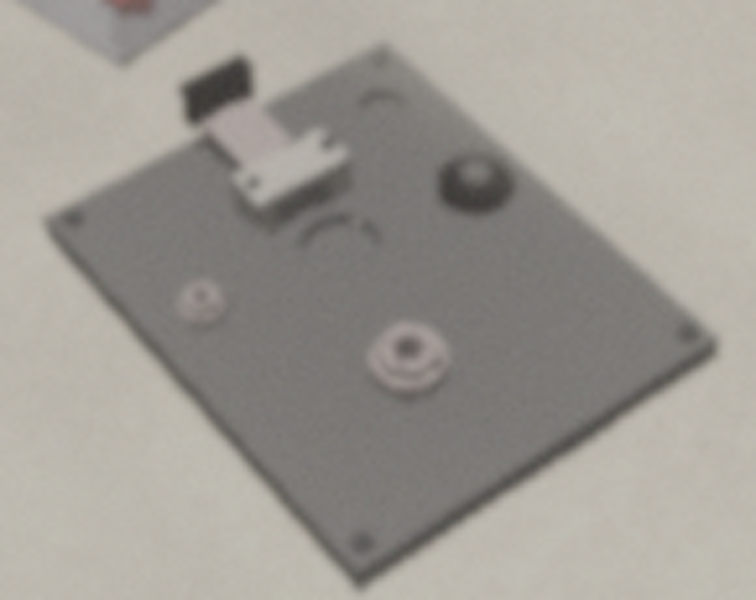

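The crop shows the jig corners at (140,50), (497,112), (418,560) and (50,492). The pocket is at (285,255), the nut at (220,386) and the tab top at (318,63).

```bash
python3 - <<'E'
import numpy as np
from h import *
t=dict(np.load("top0.npz"));s=dict(np.load("side0.npz"))
T=lambda u,v,z:unproj(t,((u+.5)/5.4476-.5+185,(v+.5)/5.4545-.5+135),z)
S=lambda u,v,z:unproj(s,((u+.5)/5.2138-.5+165,(v+.5)/5.2174-.5+160),z)
cor=np.array([T(140,50,16),T(497,112,16),T(418,560,16),T(50,492,16)])
print(cor.round(1))
x=(cor[0]-cor[3])+(cor[1]-cor[2]); y=(cor[0]-cor[1])+(cor[3]-cor[2])
print("yaw",np.arctan2(x[1],x[0]),np.arctan2(-y[0],y[1]),np.linalg.norm(x)/2,np.linalg.norm(y)/2)
yaw=(np.arctan2(x[1],x[0])+np.arctan2(-y[0],y[1]))/2
ax=np.array([np.cos(yaw),np.sin(yaw)]);ay=np.array([-ax[1],ax[0]])
pk=cor.mean(0)[:2]+30*ax
print("pocket from corners",pk,"from rim",T(285,255,16), S(342,238,16))
J=lambda p:((p[:2]-pk)@np.c_[ax,ay]).round(1)
for n,p in dict(nutT=T(220,384,30),nutS=S(408,350,34),tabT=T(318,50,59),small=T(155,219,24),smallS=S(202,297,28),gear=T(410,294,28),gearS=S(476,175,31)).items(): print(n,p.round(1),J(p))
print("side corners",[ (S(*c,16).round(1),J(S(*c,16))) for c in[(385,42),(716,346),(360,580),(44,222)]])
E
```

```text
[[ 705.   134.2   16. ]
 [ 657.3 -100.9   16. ]
 [ 363.6  -41.9   16. ]
 [ 411.6  190.9   16. ]]
yaw -0.19468035762500588 -0.20154880438589695 299.16032269201963 238.76010046028776
pocket from corners [563.79442667  39.68489171] from rim [563.39487496  39.79214109  16.        ] [568.27680448  38.04455593  16.        ]
nutT [476.5  81.5  30. ] [-93.8  23.8]
nutS [476.9  85.5  34. ] [-94.2  27.8]
tabT [687.6  15.3  59. ] [126.2   0.5]
small [587.1 123.4  24. ] [ 6.4 86.7]
smallS [588.6 125.9  28. ] [ 7.3 89.4]
gear [533.  -40.6  28. ] [-14.4 -84.7]
gearS [533.6 -36.8  31. ] [-14.6 -81. ]
side corners [(array([658.5, -98.7,  16. ]), array([ 120.1, -117. ])), (array([363.5, -33.9,  16. ]), array([-181.9, -111.6])), (array([409.8, 197.1,  16. ]), array([-181.9,  124. ])), (array([703.9, 137.6,  16. ]), array([118.1, 123.6]))]
```

```bash
cat >> h.py <<'E'
YAW=-0.198; PK=np.array([563.7,39.7])
AX=np.array([np.cos(YAW),np.sin(YAW)]);AY=np.array([-AX[1],AX[0]])
def jig(p): return (np.asarray(p)[:2]-PK)@np.c_[AX,AY]
def unjig(q): return PK+q[0]*AX+q[1]*AY
def go(o,target,Rt):
    """remaining shift in current tool axes, and rotvec in tool axes"""
    M=rot(o["tcp_rot"]); return (M.T@(np.asarray(target)-o["position"])).round(1), R.from_matrix(M.T@Rt).as_rotvec().round(4)
def Rdown(ydir): # tool x down, tool y along heading angle
    x=np.array([0,0,-1.]);y=np.array([np.cos(ydir),np.sin(ydir),0]);return np.c_[x,y,np.cross(x,y)]
E
python3 - <<'E'
from station import *
from h import *
o=get_obs();print(rot(o["tcp_rot"]).round(3),o["joint_pos"])
n=np.array([476.5,82]);d=PK-n;a=np.arctan2(d[1],d[0]);print(a,np.linalg.norm(d),jig(n))
st=np.r_[n-50*d/np.linalg.norm(d),150]
for h in(a,a+np.pi): print(go(o,st,Rdown(h)))
E
```

```text
[[-0.001 -0.936 -0.353]
 [ 0.002 -0.353  0.936]
 [-1.     0.     0.002]] [-9.51379831e-01  3.85392155e-01  6.93203973e-03 -3.60758070e-04
 -1.19401187e+00 -2.58594810e-01]
-0.45165003055518466 96.918161352762 [-93.81706488  24.32053324]
(array([  81.4, -440.3,  569.3]), array([-2.3293e+00,  1.0000e-03,  1.9000e-03]))
(array([  81.4, -440.3,  569.3]), array([ 8.123e-01,  1.600e-03, -8.000e-04]))
```

```bash
python3 -m crank '[[0,-27,31,0,0,0,28],[0,-27,31,0,0,0,28],[0,-27,31,0,0,0,28],[0,-27,31,0,0,0,28],[0,-27,31,0,0,0,28],[0,-27,31,0,0,0,28],[0,-27,31,0,0,0,28],[0,-27,31,0,0,0,28],[0,-27,31,0,0,0,28],[0,-27,31,0,0,0,28],[0,-27,31,0,0,0,28],[0,-27,31,0,0,0,28]]'; cat > q.py <<'E'
from station import *
from h import *
import sys
o=get_obs()
x,y,z,h=map(float,sys.argv[1:5])
print(o["time_s"],o["position"].round(1),jig(o["position"]).round(1),o["wrist_force"].round(1),o["opening"],o["joint_pos"].round(2)); print(go(o,[x,y,z],Rdown(h)))
E
python3 q.py 431.5 104 150 2.69
```

```text
time_s: 1.15
position: [392.1, -118.3, 225.8]
tcp_rot: [0.308, 1.563, 2.224]
wrist_force: [1.9, -1.1, -0.7]
opening: 28.0
1.15 [ 392.1 -118.3  225.8] [-137.2 -188.7] [ 1.9 -1.1 -0.7] 28.02283387411758 [ 0.1   0.02 -0.48 -0.01 -1.08 -1.32]
(array([  77. , -112.4,  195.3]), array([ 0.7964,  0.0063, -0.0054]))
```

```bash
python3 -m crank '[[0,-18,32,0,0,0,28],[0,-18,32,0,0,0,28],[0,-18,32,0,0,0,28],[0,-18,32,0,0,0,28],[0,-18,32,0,0,0,28],[0,-18,32,0,0,0,28],[10,0,0,0.12,0,0,28],[10,0,0,0.12,0,0,28],[10,0,0,0.12,0,0,28],[10,0,0,0.12,0,0,28],[10,0,0,0.12,0,0,28],[10,0,0,0.12,0,0,28]]';python3 q.py 431.5 104 100 2.69
```

```text
time_s: 2.15
position: [430.1, 121.6, 167.0]
tcp_rot: [0.123, 1.559, 1.303]
wrist_force: [-0.1, 0.1, 0.7]
opening: 28.3
2.15 [430.1 121.6 167. ] [-147.1   54. ] [-0.1  0.1  0.7] 28.282934395468523 [ 0.64  0.14 -0.5  -0.01 -0.92 -2.59]
(array([ 66.8,  -8.1, -16.5]), array([ 0.0614,  0.0116, -0.0018]))
```

```bash
python3 -m crank '[[20,-4,-8,0.03,0.006,0,28],[20,-4,-8,0.03,0.006,0,28],[0,0,0,0,0,0,28]]';python3 q.py 431.5 104 100 2.69; python3 - <<'E'
from station import *
from h import *
for n in("wrist",):
    d=get_image(n);cv2.imwrite(f"pics/w1.png",cv2.resize(d["color"],(768,576)));np.savez("w1.npz",**d)
E
```

```text
time_s: 2.4
position: [430.0, 103.6, 124.0]
tcp_rot: [2.185, 1.566, -2.984]
wrist_force: [-0.3, -0.2, 0.6]
opening: 28.2
2.4 [430.  103.6 124. ] [-143.7   36.3] [-0.3 -0.2  0.6] 28.224486261390528 [ 0.6   0.2  -0.57 -0.   -0.81 -2.63]
(array([24. , -1.3,  1.1]), array([-0.0051, -0.0025, -0.0036]))
```

View pics/w1.png

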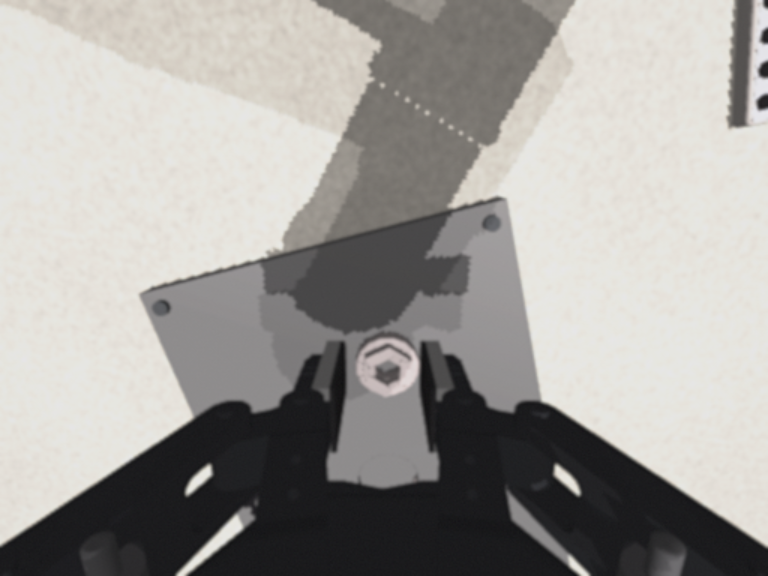

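```bash
cat >> h.py <<'E'
def wun(d,o,uv,z):
    T=d["tool_from_camera"];M=rot(o["tcp_rot"]);r=M@T[:3,:3]@np.linalg.inv(d["K"])@np.array([uv[0],uv[1],1.]);c=o["position"]+M@T[:3,3]
    return c+r*(z-c[2])/r[2]
E
python3 - <<'E'
from station import *
from h import *
o=get_obs();d=dict(np.load("w1.npz"))
u=lambda x,y,z:wun(d,o,((x+.5)/1.5-.5,(y+.5)/1.5-.5),z)
for n,a in dict(bore=(388,371,34),collar=(387,365,22),pk=(388,470,16),c1=(142,293,16),c2=(505,198,16)).items(): p=u(*a);print(n,p.round(1),jig(p).round(1))
c=d["color"][190:400,180:340];cv2.imwrite("pics/w1c.png",cv2.resize(c,(600,728)[:2] if 0 else (600,720),interpolation=cv2.INTER_CUBIC)[:600])
E
```

```text
bore [480.   84.2  34. ] [-90.8  27.2]
collar [481.5  82.9  22. ] [-89.1  26.2]
pk [562.4  44.6  16. ] [-2.3  4.5]
c1 [368.2 -38.5  16. ] [-176.3 -115.1]
c2 [415.1 194.7  16. ] [-176.2  122.7]
```

View pics/w1c.png

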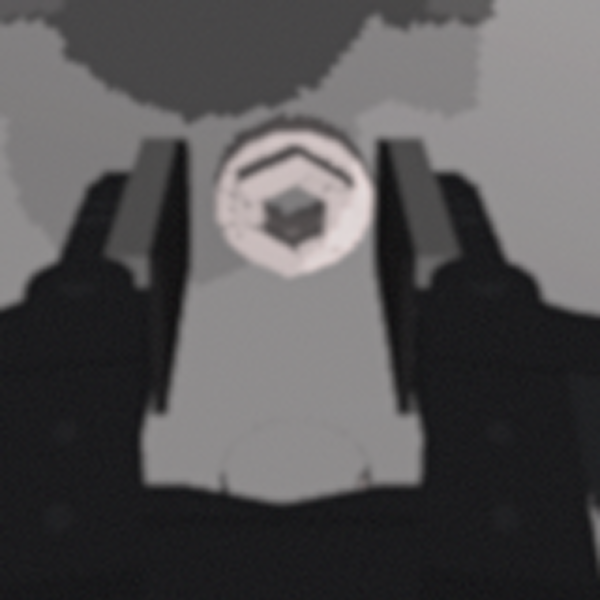

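```bash
python3 -m crank '[[25,0,0,0,0,0,28],[25,0,0,0,0,0,28],[25,0,0,0,0,0,28],[16,0,0,0,0,0,28],[10,0,0,-0.005,-0.003,-0.003,28],[0,0,0,0,0,0,28]]';python3 q.py 431.5 104 20 2.69
```

```text
time_s: 2.95
position: [439.8, 110.6, 29.4]
tcp_rot: [-0.628, 1.547, 0.502]
wrist_force: [-0.4, -0.4, 1.0]
opening: 28.2
2.95 [439.8 110.6  29.4] [-135.4   45.1] [-0.4 -0.4  1. ] 28.239199074436748 [ 0.61  0.36 -0.67  0.01 -0.51 -2.62]
(array([ 9.1,  4.8, -9.7]), array([0.0109, 0.0191, 0.0137]))
```

```bash
python3 -m crank '[[0,4.8,-9.7,0.011,0.019,0.014,28],[0,0,0,0,0,0,28],[4,0,0,0,0,0,28],[0,0,0,0,0,0,28]]';python3 q.py 431.5 104 20 2.69
```

```text
time_s: 3.28
position: [433.7, 105.7, 28.9]
tcp_rot: [-0.512, 1.565, 0.609]
wrist_force: [-0.4, 0.3, -0.9]
opening: 28.0
3.2833 [433.7 105.7  28.9] [-140.5   39.2] [-0.4  0.3 -0.9] 27.9783326481463 [ 0.61  0.36 -0.67 -0.   -0.53 -2.63]
(array([ 8.9,  1.2, -2.5]), array([0.0016, 0.0048, 0.0027]))
```

```bash
python3 -m crank '[[4,1,-2.5,0.002,0.004,0.003,28],[4,0,0,0,0,0,28],[0,0,0,0,0,0,28]]';python3 q.py 431.5 104 20 2.69;python3 -m crank '[[3,0,0,0,0,0,28],[2,0,0,0,0,0,28]]';python3 q.py 431.5 104 20 2.69
```

```text
time_s: 3.53
position: [432.8, 104.6, 22.0]
tcp_rot: [-0.4, 1.566, 0.719]
wrist_force: [-0.7, -0.4, 0.7]
opening: 27.5
3.5333 [432.8 104.6  22. ] [-141.1   37.9] [-0.7 -0.4  0.7] 27.533035733875757 [ 0.6   0.37 -0.68 -0.   -0.51 -2.63]
(array([ 2. ,  0.9, -1.1]), array([-0.0003,  0.0046,  0.0019]))
time_s: 3.7
position: [433.1, 104.7, 16.9]
tcp_rot: [-0.422, 1.565, 0.697]
wrist_force: [-0.2, 0.2, -0.2]
opening: 27.9
3.7 [433.1 104.7  16.9] [-140.9   38. ] [-0.2  0.2 -0.2] 27.854460255151466 [ 0.6   0.38 -0.69 -0.   -0.5  -2.63]
(array([-3.2,  1.1, -1.3]), array([-0.0002,  0.0052,  0.0023]))
```

```bash
python3 -m crank '[[1,0,0,0,0,0,28]]';python3 -m crank '[[1,0,0,0,0,0,28]]';python3 -m crank '[[1,0,0,0,0,0,28]]'
```

```text
time_s: 3.78
position: [433.0, 104.6, 15.7]
tcp_rot: [-0.439, 1.566, 0.681]
wrist_force: [-4.0, 0.2, 17.7]
opening: 27.8
time_s: 3.87
position: [433.1, 104.6, 15.7]
tcp_rot: [-0.53, 1.567, 0.59]
wrist_force: [-7.2, 1.1, 26.4]
opening: 28.0
time_s: 3.95
position: [433.0, 104.6, 15.7]
tcp_rot: [-0.627, 1.567, 0.494]
wrist_force: [-4.7, 0.3, 14.5]
opening: 28.2
```

```bash
python3 -m crank '[[-3,0,0,0,0,0,28],[0,0,0,0,0,0,28],[0,-5,0,0,0,0,28],[0,-5,0,0,0,0,28],[0,0,0,0,0,0,28]]';python3 q.py 451.5 94.4 18.5 2.69
```

```text
time_s: 4.37
position: [443.1, 100.3, 19.0]
tcp_rot: [-0.627, 1.566, 0.494]
wrist_force: [0.8, -0.6, -0.7]
opening: 28.2
4.3667 [443.1 100.3  19. ] [-130.2   35.7] [ 0.8 -0.6 -0.7] 28.176690925273657 [ 0.58  0.39 -0.66  0.   -0.51 -2.6 ]
(array([  0.5, -10.2,  -1.7]), array([0.0026, 0.0035, 0.0025]))
```

```bash
python3 -m crank '[[0,-4,-0.5,0,0,0,28],[0,-4,-0.5,0,0,0,28]]';python3 -m crank '[[0,-4,-0.5,0,0,0,28]]';python3 -m crank '[[0,-4,0,0,0,0,28],[0,-4,0,0,0,0,28]]';python3 q.py 451.5 94.4 18.5 2.69; python3 - <<'E'
from station import *
from h import *
d=get_image("wrist");np.savez("w2.npz",**d)
cv2.imwrite("pics/w2.png",cv2.resize(d["color"][190:370,160:360],(660,594),interpolation=cv2.INTER_CUBIC))
E
```

```text
time_s: 4.53
position: [450.0, 95.4, 18.5]
tcp_rot: [-0.626, 1.568, 0.495]
wrist_force: [0.6, -1.1, -0.3]
opening: 28.2
time_s: 4.62
position: [453.7, 92.9, 18.3]
tcp_rot: [-0.616, 1.568, 0.505]
wrist_force: [-1.2, 0.9, 0.0]
opening: 28.0
time_s: 4.78
position: [461.3, 88.7, 18.0]
tcp_rot: [-0.473, 1.569, 0.648]
wrist_force: [-0.8, 0.2, 1.7]
opening: 28.0
4.7833 [461.3  88.7  18. ] [-110.1   27.9] [-0.8  0.2  1.7] 27.99252705564362 [ 0.54  0.41 -0.62 -0.   -0.53 -2.56]
(array([-0.5, 11.3,  0.9]), array([0.0017, 0.0012, 0.0006]))
```

View pics/w2.png

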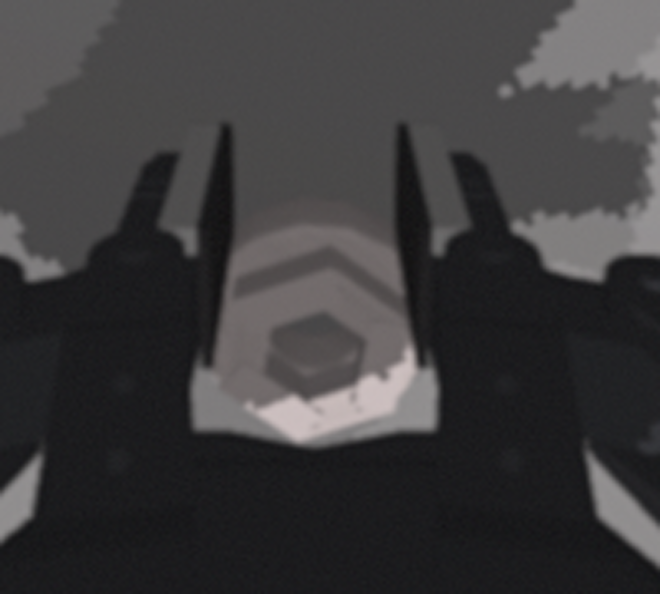

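```bash
python3 -m crank '[[0,-4,0,0,0,0,28],[0,-4,0,0,0,0,28],[0,-4,0,0,0,0,28]]';python3 -m crank '[[0,-4,0,0,0,0,28],[0,-4,0,0,0,0,28],[0,-4,0,0,0,0,28],[0,-4,0,0,0,0,28]]';python3 q.py 512 67 18.5 2.69; python3 - <<'E'
from station import *
from h import *
d=get_image("wrist");np.savez("w3.npz",**d)
cv2.imwrite("pics/w3.png",cv2.resize(d["color"][190:370,160:360],(660,594),interpolation=cv2.INTER_CUBIC))
d=get_image("top");np.savez("t3.npz",**d)
cv2.imwrite("pics/t3.png",cv2.resize(d["color"][135:245,185:290],(572,600),interpolation=cv2.INTER_CUBIC))
d=get_image("side");np.savez("s3.npz",**d)
cv2.imwrite("pics/s3.png",cv2.resize(d["color"][160:275,165:310],(756,600),interpolation=cv2.INTER_CUBIC))
E
```

```text
time_s: 5.08
position: [472.8, 82.6, 17.9]
tcp_rot: [0.405, 1.571, 1.526]
wrist_force: [-0.8, 0.8, 1.3]
opening: 28.3
time_s: 5.42
position: [488.5, 74.8, 17.9]
tcp_rot: [1.716, 1.57, 2.837]
wrist_force: [-0.6, 0.9, 0.9]
opening: 27.7
5.4167 [488.5  74.8  17.9] [-80.6  19.7] [-0.6  0.9  0.9] 27.667619414384358 [ 0.48  0.44 -0.56 -0.   -0.57 -2.5 ]
(array([ -0.7, -24.5,   3.1]), array([ 0.0014, -0.0001, -0.0005]))
```

View pics/w3.png

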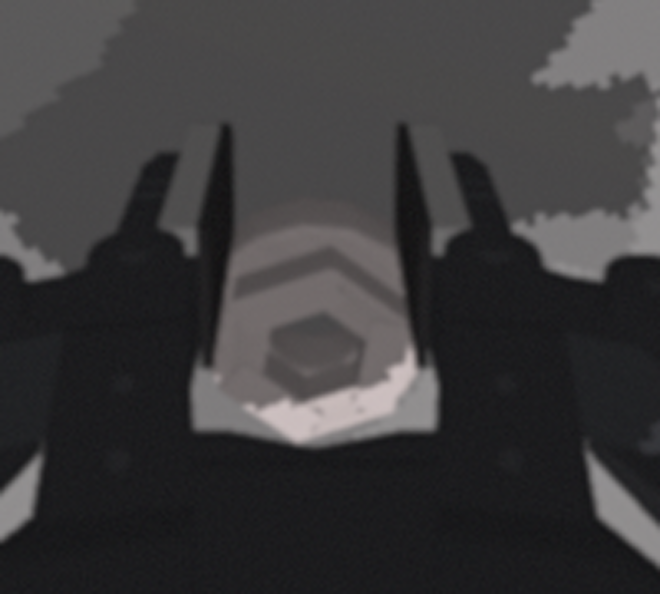

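View pics/t3.png

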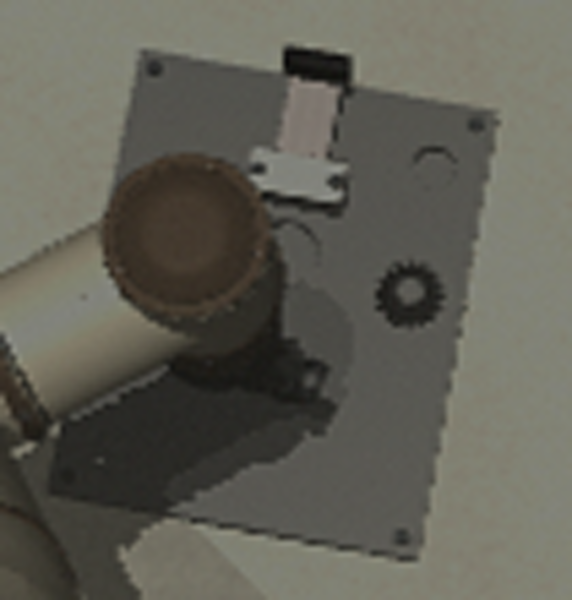

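View pics/s3.png

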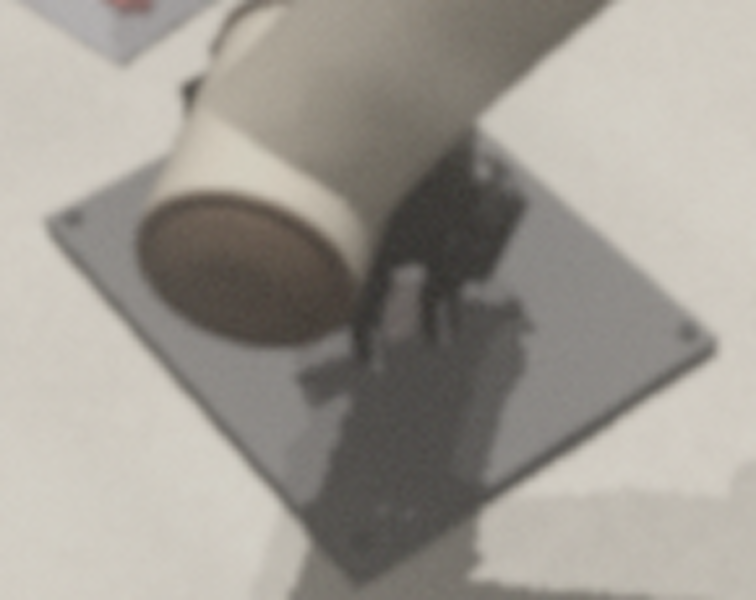

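```bash
python3 - <<'E'
from station import *
from h import *
o=get_obs();M=rot(o["tcp_rot"])
n=o["position"]-M[:,1]*26.7; n[2]=34;print(n,jig(n))
t=dict(np.load("t3.npz"));s=dict(np.load("s3.npz"));w=dict(np.load("w3.npz"))
for nm,p in(("nut",n),("tcp",o["position"])):
    a=proj(t,p)[0];print(nm,"top",(a-[185,135])*5.45);a=proj(s,p)[0];print("side",(a-[165,160])*5.2)
for uv in [(315,352),(315,345)]:
    p=wun(w,o,((uv[0]+.5)/3.3-.5+160,(uv[1]+.5)/3.3-.5+190),34);print(p,M.T@(p-o["position"]))
# tips in wrist: project tips
T=w["tool_from_camera"]
for q in[(0,0,14),(0,0,-14),(0,11,14),(0,-11,14),(0,11,-14)]:
    c=np.linalg.inv(T)@np.r_[q,1];u=(w["K"]@c[:3])[:2]/c[2];print(q,(u-[160,190])*3.3)
E
```

```text
[512.76329699  63.30868907  34.        ] [-54.58553641  13.12772365]
nut top [245.70941339 323.72874594]
side [381.9653162  288.59584252]
tcp top [229.36695399 365.98828884]
side [401.75613215 343.20909008]
[511.18526108  63.92570844  34.        ] [-16.17557268 -25.01194789  -0.12443726]
[509.95198197  64.52193448  34.        ] [-16.17567271 -23.64210754  -0.12493373]
(0, 0, 14) [394.16516693 169.78539534]
(0, 0, -14) [234.79952804 169.80343664]
(0, 11, 14) [395.81731639 111.93363234]
(0, -11, 14) [392.57742475 225.38186947]
(0, 11, -14) [233.21920425 111.94786537]
```

```bash
python3 -m crank '[[0,-4,0.3,0,0,0,28],[0,-4,0.3,0,0,0,28],[0,-4,0.3,0,0,0,28],[0,-4,0.3,0,0,0,28],[0,-4,0.3,0,0,0,28],[0,-4,0.3,0,0,0,28]]';python3 -m crank '[[0,-4,0.3,0,0,0,28],[0,-4,0.3,0,0,0,28],[0,-4,0.3,0,0,0,28],[0,-4,0.3,0,0,0,28],[0,-3,0.3,0,0,0,28]]';python3 q.py 542 53 18 2.69; python3 - <<'E'
from station import *
from h import *
d=get_image("wrist");np.savez("w4.npz",**d)
cv2.imwrite("pics/w4.png",cv2.resize(d["color"][190:370,160:360],(660,594),interpolation=cv2.INTER_CUBIC))
E
```

```text
time_s: 6.07
position: [511.7, 65.3, 17.6]
tcp_rot: [2.146, 1.569, -3.016]
wrist_force: [-1.1, 1.1, 1.2]
opening: 28.1
time_s: 6.48
position: [531.6, 57.5, 17.6]
tcp_rot: [2.171, 1.569, -2.992]
wrist_force: [-1.7, 0.8, -0.2]
opening: 28.0
6.4833 [531.6  57.5  17.6] [-35.   11.1] [-1.7  0.8 -0.2] 28.00905366898909 [ 0.41  0.49 -0.46 -0.   -0.62 -2.43]
(array([ -0.4, -11.3,   0.5]), array([ 0.0014, -0.0011, -0.0017]))
```

View pics/w4.png

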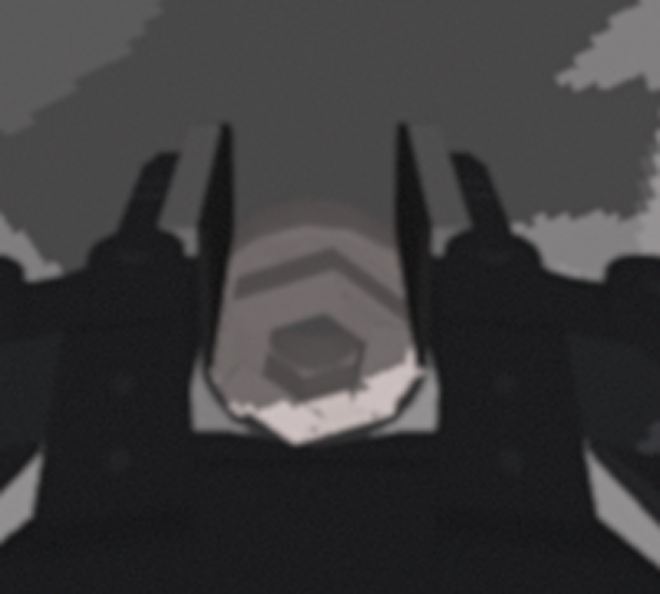

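```bash
python3 - <<'E'
import numpy as np,cv2
c=np.load("w4.npz")["color"][290:330,215:295];c=np.clip(c.astype(float)*1.5,0,255).astype('uint8')
cv2.imwrite("pics/w4c.png",cv2.resize(c,(800,400),interpolation=cv2.INTER_CUBIC))
E
```

```text
(no output)
```

View pics/w4c.png

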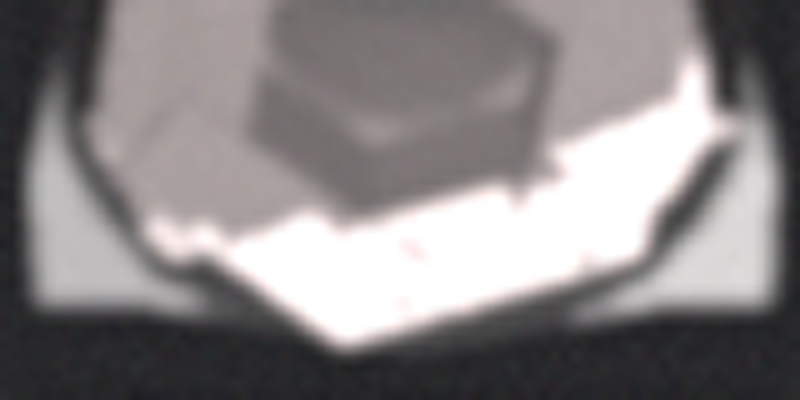

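```bash
python3 - <<'E'
from station import *
from h import *
from scipy.optimize import least_squares
o=get_obs();w=dict(np.load("w4.npz"));M=rot(o["tcp_rot"])
P=[(70,130),(105,215),(150,270),(195,305),(735,150),(700,215),(640,275),(580,315)]
X=np.array([wun(w,o,((a+.5)/10-.5+215,(b+.5)/10-.5+290),16)[:2] for a,b in P])
f=lambda c:np.hypot(*(X-c).T)-22.2
r=least_squares(f,[565,41]);print(r.x,f(r.x).round(2))
print("pocket in tool",M.T@(np.r_[r.x,16]-o["position"]))
E
```

```text
[566.7188261   40.36251123] [-0.7  -0.16  0.22  0.4  -0.22 -0.12 -0.16  0.01]
pocket in tool [  1.56638   -38.5039244  -0.3133572]
```

```bash
python3 -m crank '[[0,-2,0,0,0,0,28],[0,-2,0,0,0,0,28],[0,-2,0,0,0,0,28],[0,-2,0,0,0,0,28]]';python3 -m crank '[[0,-1.5,0,0,0,0,28]]'; python3 - <<'E'
from station import *
from h import *
d=get_image("wrist");np.savez("w5.npz",**d)
cv2.imwrite("pics/w5.png",cv2.resize(d["color"][190:370,160:360],(660,594),interpolation=cv2.INTER_CUBIC))
E
```

```text
time_s: 6.87
position: [539.9, 53.6, 17.6]
tcp_rot: [2.196, 1.569, -2.966]
wrist_force: [-1.5, -0.4, 0.5]
opening: 27.9
time_s: 6.95
position: [541.6, 52.9, 17.5]
tcp_rot: [2.195, 1.57, -2.968]
wrist_force: [-0.2, -0.2, -0.2]
opening: 28.1
```

View pics/w5.png

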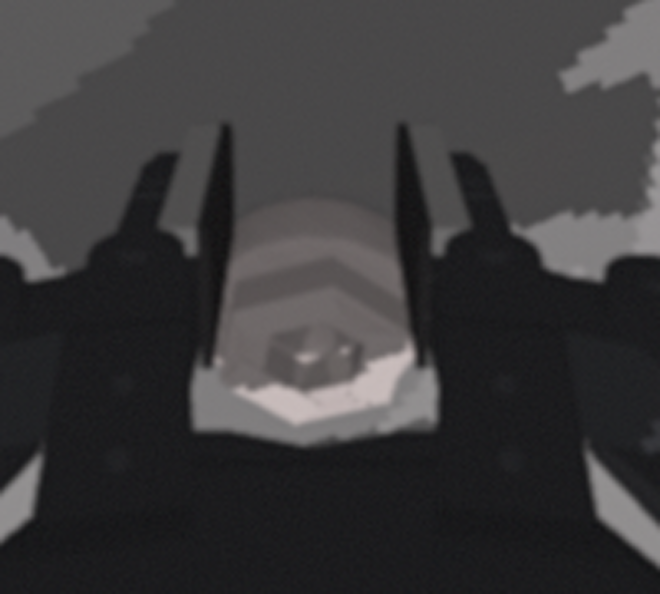

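```bash
cat > pl.py <<'E'
from station import *
from h import *
import sys
def cloud(w,o,r0,r1,c0,c1):
    v,u=np.mgrid[r0:r1,c0:c1];z=w["z_map"][r0:r1,c0:c1].astype(float)
    p=np.stack([u,v,np.ones_like(u)],-1)@np.linalg.inv(w["K"]).T*z[...,None]
    T=w["tool_from_camera"];M=rot(o["tcp_rot"])
    return p@T[:3,:3].T@M.T+(o["position"]+M@T[:3,3])
o=get_obs();w=dict(np.load(sys.argv[1]))
P=cloud(w,o,245,325,222,288)
np.set_printoptions(linewidth=200)
print(P[::4,::6,2].round(0).astype(int))
E
python3 pl.py w5.npz
```

```text
[[ 44  32  16  16  17  16  16  16  17  17  35]
 [ 48  32  16  17  17  10   9  17  17  16  35]
 [ 51  32  17  20  21  21  21  21  11  16  37]
 [ 54  33  20  24  24  25  24  24  23  20  38]
 [ 55  33  24  27  27  28  28  27  25  23  37]
 [ 56  33  27  28  29  29  28  29  28  26  39]
 [ 57  34  27  28  28  28  29  28  28  29  40]
 [ 56  36  27  28  29  30  32  31  28  28  40]
 [ 56  27  30  31  33  33  35  33  30  27  40]
 [ 57  26  33  34  34  34  34  33  33  31  40]
 [ 56  26  34  34  35  34  33  33 161  32  28]
 [ 56  25  33  34  33  17  17  33  33  34  32]
 [ 56  31  32  32  20  19 161  21  33  33  33]
 [ 56  32  31  27  23  23  22  24  32  32  23]
 [ 56  30  32  30  26  23  26  26  31  31  23]
 [ 17  30  31  31  29  27  29  30  31  32  16]
 [ 17  16  29  29  29  29 161  30  31  29  17]
 [ 17  17  17  28  29  30  28  28  29  16  16]
 [ 17  16  17  16  16 161  17  16  17  17  15]
 [ 90  91  17  17  16  17  17  17  17  90  91]]
```

```bash
python3 -m crank '[[0,-1,0,0,0,0,28]]';python3 -m crank '[[0,-1,0,0,0,0,28]]'; cat > snap.py <<'E'
from station import *
from h import *
import sys
n=sys.argv[1];d=get_image("wrist");np.savez(n+".npz",**d)
cv2.imwrite(f"pics/{n}.png",cv2.resize(d["color"][190:370,160:360],(660,594),interpolation=cv2.INTER_CUBIC))
E
python3 snap.py w6;python3 pl.py w6.npz
```

```text
time_s: 7.08
position: [542.6, 52.2, 17.4]
tcp_rot: [2.259, 1.569, -2.904]
wrist_force: [-1.2, 1.2, 0.3]
opening: 27.7
time_s: 7.17
position: [542.9, 51.7, 17.1]
tcp_rot: [2.223, 1.568, -2.94]
wrist_force: [-1.8, 0.3, 0.0]
opening: 27.8
[[43 31 17 17 17 18 18 16 16 16 35]
 [47 32 15 17 10 19 17 10 17 16 35]
 [50 31  9 20 22 22 21 22 19  9 37]
 [54 32 20 24 25 25 25 24 23 20 37]
 [56 33 24 26 27 28 27 27 25 24 38]
 [56 33 26 27 27 26 26 28 27 26 38]
 [56 33 26 26 27 28 30 29 27 26 39]
 [56 33 27 28 30 31 33 31 27 26 39]
 [56 25 29 32 33 34 33 32 30 28 39]
 [56 25 32 32 31 32 33 32 33 30 40]
 [55 24 32 32 32 32 32 32 33 32 30]
 [56 23 32 32 18 16 17 20 32 32 31]
 [55 31 30 30 20 20 20 23 32 31 31]
 [56 30 30 27 24 23 22 24 31 30 24]
 [55 30 30 30 27 25 25 27 30 30 21]
 [16 29 30 29 30 27 28 31 29 30 17]
 [16 16 29 28 30 30 29 29 29 29 17]
 [17 16 16 16 29 29 29 29 17 17 16]
 [17 16 16 16 16 17 18 17 17 17 17]
 [91 90 16 17 15 17 17 17 15 90 91]]
```

View pics/w6.png

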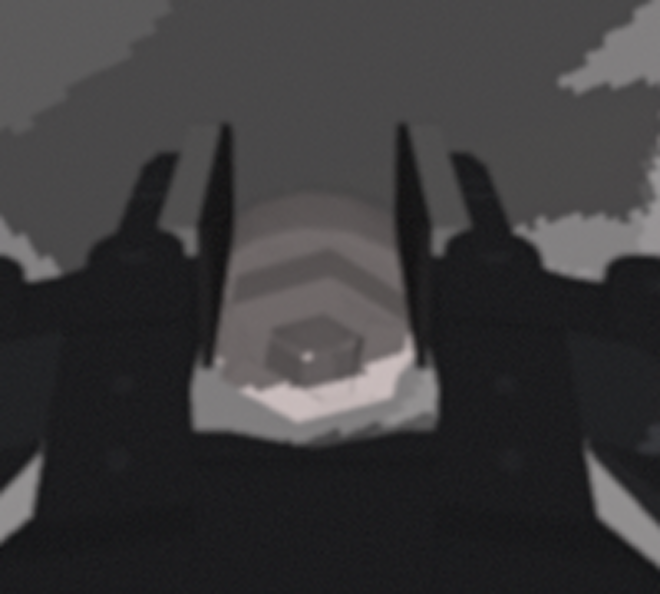

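```bash
python3 -m crank '[[-0.5,-1,0,0,0,0,28]]';python3 -m crank '[[0,-1,0,0,0,0,28]]'; python3 snap.py w7;python3 pl.py w7.npz
```

```text
time_s: 7.3
position: [543.3, 51.2, 17.3]
tcp_rot: [2.194, 1.567, -2.969]
wrist_force: [-1.1, 1.6, 0.3]
opening: 28.0
time_s: 7.38
position: [543.8, 50.8, 17.3]
tcp_rot: [2.158, 1.566, -3.005]
wrist_force: [-2.5, 1.9, 0.2]
opening: 27.9
[[ 44  31  16  17  16  10  10  17  17  17  36]
 [ 47  32  17  10  15  20  19  17  10  16  35]
 [ 52  32   9  19  21  21  22  22  19   9  36]
 [ 53  32  20  22  24  26  26  25 161  21  38]
 [ 55  32  25  26  27  28  27  27  26  24  38]
 [ 56  33  26  26  27  27  27  27  27  27  37]
 [ 56  34  26  27  27  28  30  28  27  25  39]
 [ 56  35  27  28  29  32  34  31  28  26  39]
 [ 56  24  30  32  34  34  34  34  31  28  40]
 [ 56  25  32  32  33  32  33  34  33  30  40]
 [ 55  25  31  32  32  31  13  32  32  32  32]
 [ 56  24  31  32  19  17  16  18  32  32  33]
 [ 56  30  30  32  21  20  18  22  30  32  31]
 [ 56  30  30  29  25  23  21  25  30  31  24]
 [ 55  30  31  30  27  24  25  28  30  30  22]
 [ 17  30  29  30  29  27  29  30  29  30  18]
 [ 17  17  17  28  29  29  29  29  28  30  16]
 [ 16  16  17  17  29  28  28  28  17  17  17]
 [ 17  16  16 161  16  17  17  17  16  18  17]
 [ 90  92  17  16  17  17  16  16  17  91  91]]
```

View pics/w7.png

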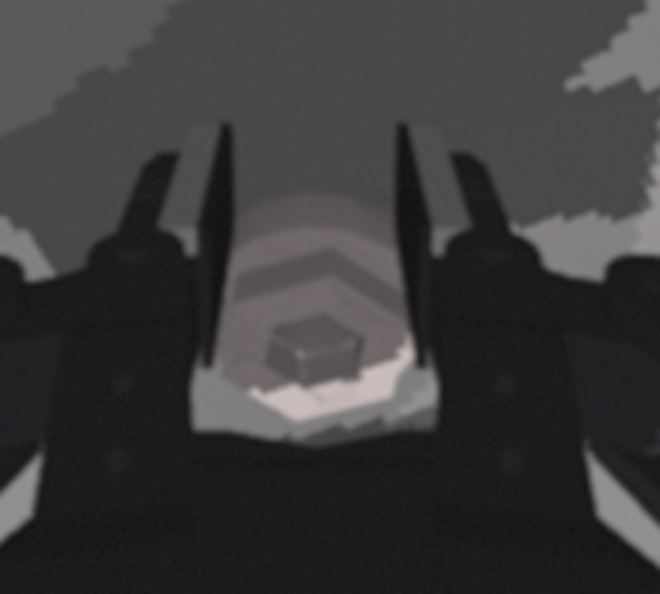

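```bash
python3 -m crank '[[0,3,0,0,0.003,0,28],[-10,2,0,0,0,0,28],[-15,0,0,0,0,0,14],[-10,0,0,0,0,0,12],[0,-10,0,0,0,0,12],[0,-10,0,0,0,0,12],[0,-8,0,0,0,0,12],[0,0,0,0,0,0,12]]';python3 q.py 565.9 40.1 40 2.69; python3 snap.py w8
```

```text
time_s: 8.1
position: [570.7, 40.7, 57.4]
tcp_rot: [-1.718, 1.566, -0.595]
wrist_force: [-0.2, 0.5, 0.1]
opening: 11.9
8.1 [570.7  40.7  57.4] [6.6 2.4] [-0.2  0.5  0.1] 11.859025303760065 [ 0.36  0.48 -0.34  0.01 -0.75 -2.38]
(array([17.4,  4.1, -2.6]), array([ 0.0036, -0.0007,  0.0045]))
```

View pics/w8.png

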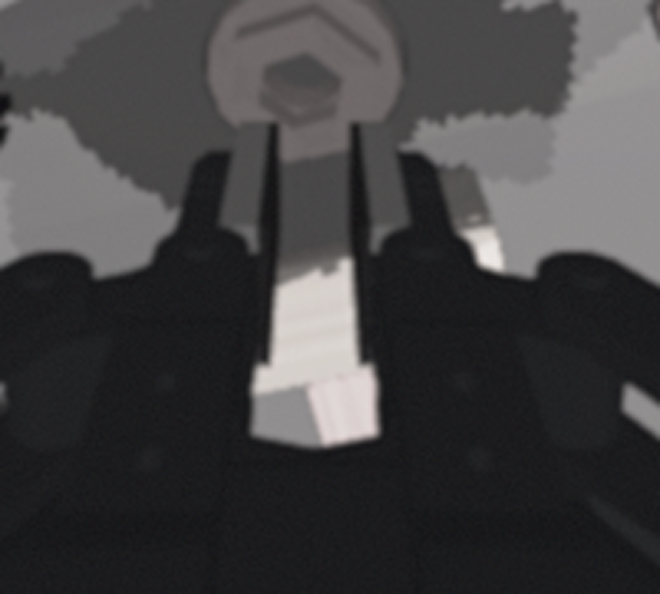

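```bash
python3 - <<'E'
from station import *
from h import *
import pl
E
sed -i '/^P=cloud/,$d' pl.py; python3 - w8.npz <<'E'
import sys
from pl import *
np.set_printoptions(linewidth=200)
P=cloud(w,o,184,236,216,290);print(P[::3,::5,2].round(0).astype(int))
M=rot(o["tcp_rot"])
# collar edges and bore
for uv,z in(((303,78),31),((208,65),20),((403,68),20),((314,10),31)):
    p=wun(w,o,((uv[0]+.5)/3.3-.5+160,(uv[1]+.5)/3.3-.5+190),z);print(p.round(1),(M.T@(p-o["position"])).round(1))
c=w["color"][170:240,205:300];c=np.clip(c*1.5,0,255).astype('uint8');cv2.imwrite("pics/w8c.png",cv2.resize(c,(760,560),interpolation=cv2.INTER_CUBIC))
E
```

```text
[[ 17  16  16  17   9  18  22  23  23  21   9  16  17  16  16]
 [ 16  17  15  16  21  24  23  25  25  24  22  10  16  15  17]
 [ 16 200  16  21  23  24  25  25  24  24  24  21  18  16  16]
 [ 15  16  16  23  24  25  24  28  27  25  26  24  16  16  17]
 [ 16  15  19  24  23  26  30  31  32  26  25  25  22  17  16]
 [ 17  17  23  24  29  31  31  31  32  31  26  25  24  17  16]
 [ 17  16  24  31  31  30  30  31  31 200  30  24  26   9  16]
 [ 17  15  21  29  31  29  30  31  30  32  32  27  24  10  17]
 [ 16  15  23  29  30  29  10   9  30  31  31  31  24   9  17]
 [ 17  16  22  29  30  17  10  10  10  30  30  31  25  11  16]
 [ 18  17  22  29  30  19  10  10   8  16  31  31  23  14  15]
 [ 16  15  21  28  28  21  15  14  15  20  32  31  24  15  17]
 [ 16  16  21  28  29  23  20  19  19  22  30  31  22  16  17]
 [ 17  16  20  28  29  27  24  22  24  27  30  31  23  17  17]
 [ 16  16  16  28  28  28  26  26  28  30  29  30  15  16  17]
 [ 18  17  16  20  64  65  29  29  29  30  64  65  64  17  15]
 [ 16  16  16  68  67  69  28  28  29  29  68  69  68  16  16]
 [ 16  17  17  72  72  72  28  28  28  21  70  72  72  17  18]]
[562.3  41.6  31. ] [26.1  7.3 -2.5]
[554.7  22.7  20. ] [ 37.1   6.  -22.9]
[573.3  59.9  20. ] [37.   5.4 18.7]
[550.3  49.8  31. ] [26.  21.6 -0.3]Traceback (most recent call last):
  File "<stdin>", line 3, in <module>
  File "pl.py", line 9, in <module>
    o=get_obs();w=dict(np.load(sys.argv[1]))
                               ~~~~~~~~^^^
IndexError: list index out of range
```

View pics/w8c.png

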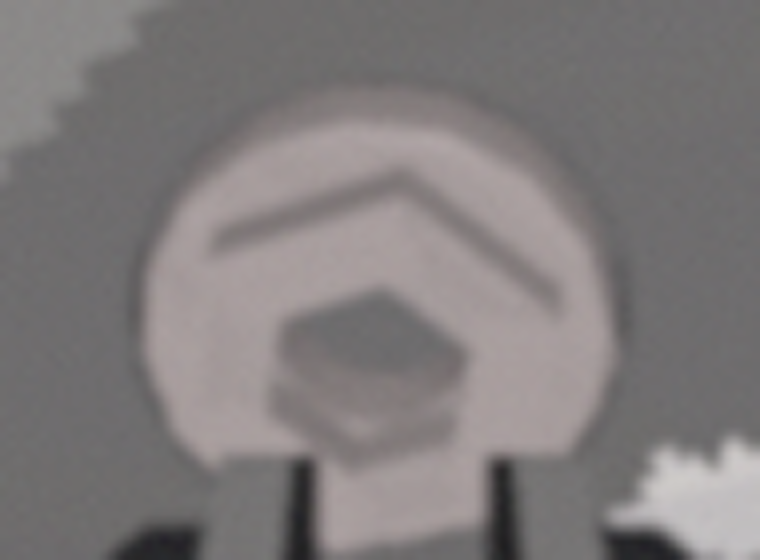

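```bash
python3 -m crank '[[0,4,-1.2,0.003,0,0.004,12],[0,3,-1.1,0,0,0,12],[8,0,0,0,0,0,12],[6,0,0,0,0,0,12],[0,0,0,0,0,0,12]]';python3 q.py 564 41 37 2.69; python3 snap.py w9
```

```text
time_s: 8.57
position: [559.8, 40.9, 39.5]
tcp_rot: [2.309, 1.564, -2.856]
wrist_force: [0.0, 0.2, -0.5]
opening: 12.4
8.5667 [559.8  40.9  39.5] [-4.   0.4] [ 0.   0.2 -0.5] 12.391222247656208 [ 0.36  0.49 -0.37 -0.   -0.71 -2.38]
(array([ 2.5, -3.7,  1.9]), array([-0.0016, -0.0043, -0.0047]))
```

View pics/w9.png

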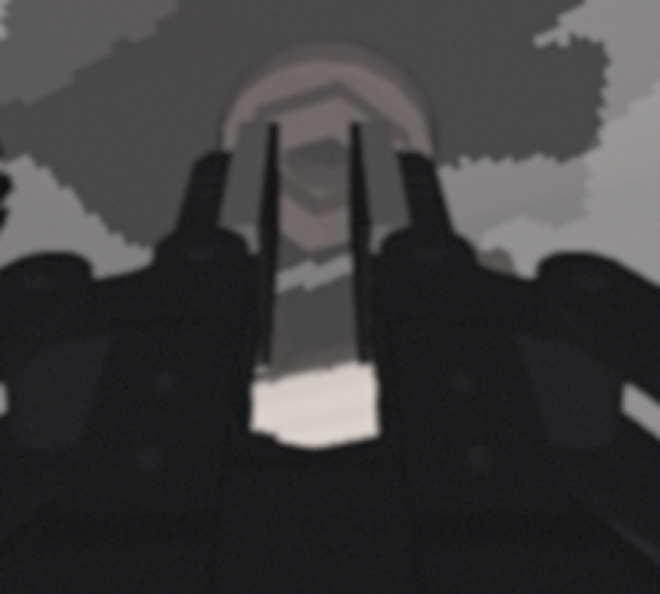

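```bash
python3 - w9.npz <<'E'
from pl import *
M=rot(o["tcp_rot"])
for uv,z in(((316,160),31),((335,82),32),((320,240),29.5)):
    p=wun(w,o,((uv[0]+.5)/3.3-.5+160,(uv[1]+.5)/3.3-.5+190),z);print(p.round(1),(M.T@(p-o["position"])).round(1))
for uv in((248,125),(240,228)):
    p=wun(w,o,((uv[0]+.5)/3.3-.5+160,(uv[1]+.5)/3.3-.5+190),o["position"][2]);print(p.round(1),(M.T@(p-o["position"])).round(1))
E
```

```text
[561.9  40.   31. ] [ 8.8 -2.3  0.1]
[549.2  50.   32. ] [ 7.9 13.6  3.5]
[578.2  33.   29.5] [ 10.2 -19.9   0.9]
[547.   34.2  39.8] [  0.1   8.7 -11.7]
[564.2  23.8  39.8] [  0.  -11.3 -13.6]
```

```bash
python3 -m crank '[[2,-1,0,0,-0.004,-0.004,12],[2,0,0,0,0,0,12]]';python3 -m crank '[[1,0,0,0,0,0,12]]';python3 -m crank '[[1,0,0,0,0,0,12]]'
```

```text
time_s: 8.78
position: [561.0, 40.7, 35.5]
tcp_rot: [2.012, 1.571, 3.131]
wrist_force: [0.1, -0.3, -0.2]
opening: 12.0
time_s: 8.87
position: [560.9, 40.7, 34.2]
tcp_rot: [2.192, 1.571, -2.972]
wrist_force: [-0.3, 0.0, 1.1]
opening: 12.1
time_s: 8.95
position: [561.0, 40.8, 33.1]
tcp_rot: [2.35, 1.571, -2.815]
wrist_force: [-0.0, -0.9, -0.3]
opening: 11.6
```

```bash
for i in 1 ; do python3 -m crank '[[0.7,0,0,0,0,0,12]]'; done;python3 -m crank '[[0.7,0,0,0,0,0,12]]'
```

```text
time_s: 9.03
position: [561.0, 40.8, 32.3]
tcp_rot: [2.25, 1.571, -2.915]
wrist_force: [0.4, 0.2, 0.6]
opening: 12.0
time_s: 9.12
position: [561.1, 40.8, 31.6]
tcp_rot: [-0.844, 1.571, 0.275]
wrist_force: [0.1, -0.5, 0.4]
opening: 11.8
```

```bash
python3 -m crank '[[0.7,0,0,0,0,0,12]]'
```

```text
time_s: 9.2
position: [561.2, 40.9, 31.0]
tcp_rot: [-0.921, 1.57, 0.197]
wrist_force: [-0.8, 1.6, 2.2]
opening: 11.8
```

```bash
python3 -m crank '[[0.5,0,0,0,0,0,12]]'
```

```text
time_s: 9.28
position: [561.4, 41.0, 30.8]
tcp_rot: [-0.807, 1.57, 0.312]
wrist_force: [-0.9, 0.8, 3.5]
opening: 11.9
```

```bash
python3 -m crank '[[0.5,0,0,0,0,0,12]]'
```

```text
time_s: 9.37
position: [561.4, 41.2, 30.6]
tcp_rot: [-0.757, 1.57, 0.362]
wrist_force: [-1.5, 0.3, 3.9]
opening: 12.0
```

```bash
python3 -m crank '[[0.5,0,0,0,0,0,12]]'
```

```text
time_s: 9.45
position: [561.5, 41.3, 30.5]
tcp_rot: [-0.706, 1.569, 0.413]
wrist_force: [-1.1, 0.6, 3.0]
opening: 11.9
```

```bash
python3 -m crank '[[0.8,0,0,0,0,0,12]]'
```

```text
time_s: 9.53
position: [561.6, 41.5, 30.1]
tcp_rot: [-0.713, 1.569, 0.406]
wrist_force: [-2.4, 1.0, 5.2]
opening: 11.7
```

```bash
python3 -m crank '[[1,0,0,0,0,0,12]]'
```

```text
time_s: 9.62
position: [561.7, 41.6, 29.7]
tcp_rot: [-0.766, 1.569, 0.354]
wrist_force: [-2.5, 1.2, 6.1]
opening: 12.0
```

```bash
python3 -m crank '[[1.2,0,0,0,0,0,12]]'
```

```text
time_s: 9.7
position: [561.5, 41.6, 28.9]
tcp_rot: [-0.781, 1.569, 0.339]
wrist_force: [-0.6, 1.2, 3.0]
opening: 12.0
```

```bash
python3 -m crank '[[1,0,0,0,0,0,12]]'
```

```text
time_s: 9.78
position: [561.5, 41.6, 27.9]
tcp_rot: [-0.774, 1.569, 0.346]
wrist_force: [-1.0, -0.1, -0.3]
opening: 12.4
```

```bash
python3 -m crank '[[1,0,0,0,0,0,12]]'
```

```text
time_s: 9.87
position: [561.6, 41.6, 27.3]
tcp_rot: [-0.896, 1.569, 0.224]
wrist_force: [-3.9, 1.3, 13.0]
opening: 12.1
```

```bash
python3 -m crank '[[1,0,0,0,0,0,12]]'
```

```text
time_s: 9.95
position: [561.6, 41.5, 27.2]
tcp_rot: [-1.086, 1.569, 0.035]
wrist_force: [-4.5, 1.8, 14.4]
opening: 11.7
```

```bash
python3 -m crank '[[-10,0,0,0,0,0,12],[-10,-8,0,0,0,0,12],[-10,-10,0,0,0,0,12],[0,-8,0,0,0,0,12],[0,0,0,0,0,0,12]]';python3 q.py 564 41 37 2.69; python3 snap.py w10; python3 - w10.npz <<'E'
from pl import *
np.set_printoptions(linewidth=200)
P=cloud(w,o,184,236,216,290);print(P[::3,::5,2].round(0).astype(int))
E
```

```text
time_s: 10.37
position: [586.0, 29.7, 58.4]
tcp_rot: [-1.184, 1.568, -0.063]
wrist_force: [0.2, -0.0, 0.3]
opening: 12.2
10.3667 [586.   29.7  58.4] [23.8 -5.4] [ 0.2 -0.   0.3] 12.23750239372039 [ 0.33  0.5  -0.3   0.   -0.77 -2.35]
(array([21.3, 24.8,  0.6]), array([0.002 , 0.001 , 0.0024]))
[[ 16  16   9  20  26  27   9  10  10   9   9  28  27  20   9]
 [ 15  17  12  20  27  27  12  10  10  10  11  27  28  21  10]
 [ 16  17  15  20  28  27  17  10  11   9  18  27  28  21  13]
 [ 16  16  16  21  28  27  22  14   9  14  20  27  28  20  14]
 [ 17  17  16  21  28  27  29  20  18  20  25  28  27  18  16]
 [ 16  16  16  20  28  27  28  26  23  26  27  27  27  21  16]
 [ 17  16  16  17  21  26  29  28  26  27  28  28  28  17  16]
 [ 17  16  16  17  20  21  26  28  28  27  28  26  20  17  17]
 [ 17  17  16  17  17  21  28  28  27  26  20  20  17  15 201]
 [ 15  17  16  16  16  18  21  28  26  20  22  17  16  16  17]
 [ 16  16  17  17  15  16  16  16  16  16  16  17  17  16  17]
 [ 17  16  17  16  16  17  16  17  16  17  17  17  17  17  15]
 [ 17  18  16  17  16  16  17  17  17  17  17  16  17  17  17]
 [ 16  17  17  16  16  17  17  16  16  17  17  16  16  16  16]
 [ 17  16  17  16  16  16  17  17  17  17  16  16  16  17  17]
 [ 17  17  16  17  66  65  18  16  17  17  67  67  67  16  16]
 [ 16  17  16  69  69  69  16  16  16  17  69  70  69  18  17]
 [ 17  17  16  73  73  73  16  16  17  17  72  73  73  17  31]]
```

View pics/w10.png

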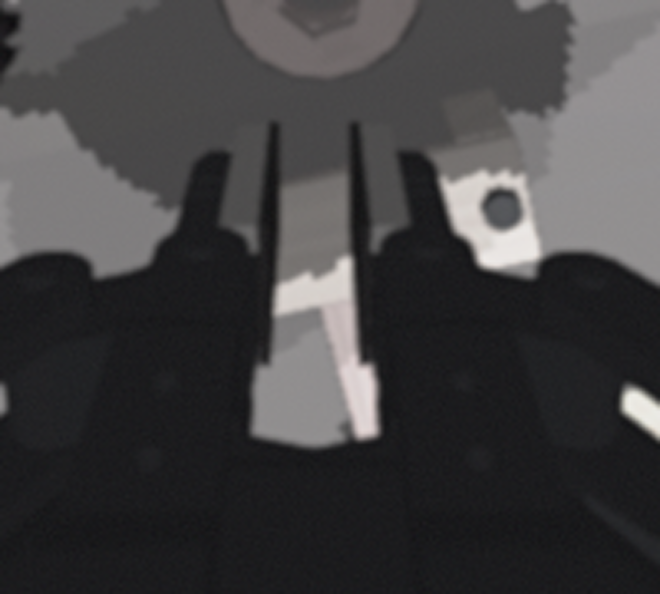

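```bash
python3 - w10.npz <<'E'
from pl import *
P=cloud(w,o,130,225,205,305).reshape(-1,3)
pl=P[(abs(P[:,2]-16.3)<1.5)];print("plate",np.median(pl[:,2]))
for lo,hi in((25.5,31),(19,22.5)):
    H=P[(P[:,2]>lo)&(P[:,2]<hi)&(np.hypot(*(P[:,:2]-[564,40.5]).T)<24)]
    A=np.c_[H[:,:2]-[564,40.5],np.ones(len(H))];c=np.linalg.lstsq(A,H[:,2],rcond=None)[0];print(len(H),np.median(H[:,2]),c, H[:,:2].mean(0),H[:,:2].min(0),H[:,:2].max(0))
E
```

```text
plate 16.550458997632802
1258 27.46213631154245 [6.42636380e-04 1.62758540e-03 2.74460116e+01] [564.7628298   40.55658726] [549.55793286  23.71046908] [580.88990798  57.27385059]
947 20.45578945149137 [-3.44659386e-03 -4.64407014e-04  2.04506688e+01] [561.21599795  41.88556723] [544.30240094  19.83011828] [585.51307434  60.68398287]
```

```bash
python3 - <<'E'
from h import *
t=dict(np.load("top0.npz"))
for uv in((245,127),(285,127),(245,123)): p=unproj(t,uv);print(p.round(0),jig(p).round(0))
print(unjig((150,0)))
E
python3 -m crank '[[-25,0,0,0,0,0,0],[-20,0,0,0,0,0,0],[0,-25,5,-0.08,0,0,0],[0,-25,5,-0.08,0,0,0],[0,-25,2,-0.08,0,0,0],[0,-20,2,0,0,0,0],[0,-15,0,0,0,0,0],[0,0,0,0,0,0,0]]';python3 q.py 710.8 10.2 34 2.944
```

```text
[773.   8.  -1.] [212.  10.]
[ 770. -139.   -1.] [ 238. -135.]
[778.   8.  25.] [217.  11.]
[710.76929342  10.19367976]
time_s: 11.08
position: [691.4, 7.8, 96.8]
tcp_rot: [1.925, 1.558, -2.986]
wrist_force: [-0.1, -0.0, 0.4]
opening: -0.1
11.0833 [691.4   7.8  96.8] [131.5  -6.2] [-0.1 -0.   0.4] -0.06197148589377871 [ 0.24  0.61  0.03 -0.   -1.01 -2.01]
(array([ 62.6, -19.2,   6.5]), array([-0.0009, -0.0043, -0.0117]))
```

```bash
python3 -m crank '[[0,-12,4,0,-0.004,-0.012,0],[0,-8,2.5,0,0,0,0],[0,0,0,0,0,0,0]]';python3 q.py 710.8 10.2 34 2.944; python3 - <<'E'
from station import *
from h import *
for n in("wrist","top"):
    d=get_image(n);np.savez("k1"+n+".npz",**d)
    cv2.imwrite(f"pics/k1{n}.png",cv2.resize(d["color"],(768,576)) if n=="wrist" else cv2.resize(d["color"][135:245,185:290],(572,600),interpolation=cv2.INTER_CUBIC))
E
```

```text
time_s: 11.33
position: [710.1, 10.3, 92.6]
tcp_rot: [1.855, 1.564, -3.057]
wrist_force: [-0.2, -0.1, 1.2]
opening: -0.2
11.3333 [710.1  10.3  92.6] [ 1.493e+02 -1.000e-01] [-0.2 -0.1  1.2] -0.17242794422229704 [ 0.24  0.64  0.08 -0.   -1.02 -2.01]
(array([58.6, -1.1,  0.2]), array([-0.0025, -0.002 , -0.0068]))
```

View pics/k1wrist.png

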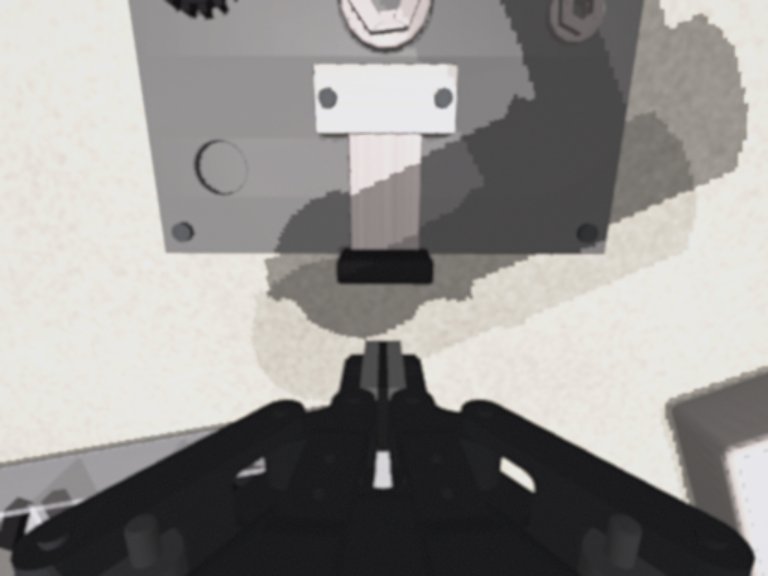

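View pics/k1top.png

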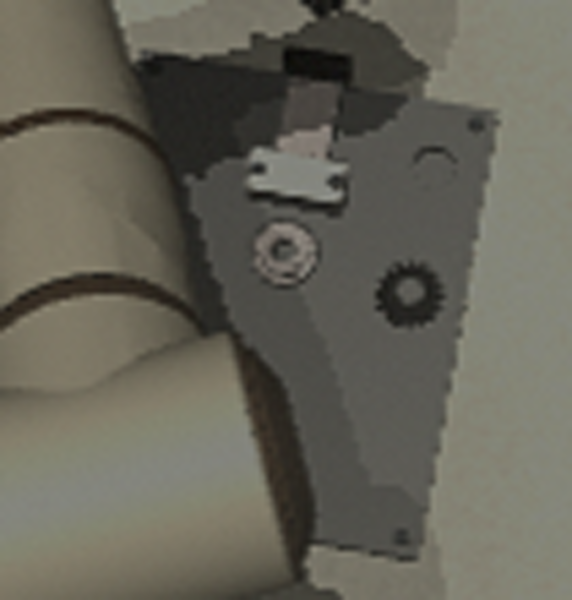

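```bash
python3 -m crank '[[15,-1,0,-0.0025,-0.002,-0.007,0],[15,0,0,0,0,0,0],[15,0,0,0,0,0,0],[10,0,0,0,0,0,0],[0,0,0,0,0,0,0]]';python3 q.py 710.8 10.2 34 2.944
```

```text
time_s: 11.85
position: [707.0, 11.0, 38.3]
tcp_rot: [-0.12, 1.57, 1.254]
wrist_force: [-0.0, -0.7, -0.4]
opening: 0.1
11.85 [707.   11.   38.3] [1.461e+02 1.000e-01] [-0.  -0.7 -0.4] 0.10048600398167752 [ 0.24  0.69  0.02 -0.   -0.9  -2.01]
(array([ 4.3, -3.9, -0.1]), array([0.001 , 0.001 , 0.0001]))
```

```bash
python3 -m crank '[[2,3,0,0,0,0,0],[0,3,0,0,0,0,0]]';python3 -m crank '[[0,2,0,0,0,0,0]]';python3 -m crank '[[0,2,0,0,0,0,0]]';python3 q.py 645 24 37 2.944
```

```text
time_s: 12.02
position: [700.5, 12.2, 36.4]
tcp_rot: [0.223, 1.57, 1.597]
wrist_force: [0.1, -0.4, -0.3]
opening: -0.1
time_s: 12.1
position: [700.3, 12.6, 37.4]
tcp_rot: [-1.241, 1.565, 0.134]
wrist_force: [8.9, -3.0, -5.0]
opening: 0.2
time_s: 12.18
position: [700.5, 12.9, 38.4]
tcp_rot: [-1.291, 1.559, 0.085]
wrist_force: [5.3, -1.7, -3.1]
opening: -0.2
12.1833 [700.5  12.9  38.4] [139.4   0.6] [ 5.3 -1.7 -3.1] -0.15203486123342624 [ 0.25  0.67 -0.01  0.   -0.87 -2.02]
(array([ 0.8, 56.6,  0.1]), array([0.0025, 0.0032, 0.0111]))
```

```bash
python3 -m crank '[[1,3,0,0,0,0.01,0]]';python3 -m crank '[[0.5,3,0,0,0,0,0]]';python3 q.py 645 24 37 2.944
```

```text
time_s: 12.27
position: [700.5, 13.3, 38.9]
tcp_rot: [-1.084, 1.56, 0.293]
wrist_force: [9.0, -3.2, -4.4]
opening: 0.4
time_s: 12.35
position: [700.7, 13.5, 39.6]
tcp_rot: [-1.193, 1.553, 0.184]
wrist_force: [6.9, -2.7, -4.5]
opening: -0.0
12.35 [700.7  13.5  39.6] [139.4   1.3] [ 6.9 -2.7 -4.5] -0.03376231194753899 [ 0.25  0.67 -0.02  0.   -0.87 -2.02]
(array([ 1.7, 56.7, -0.5]), array([0.004 , 0.0066, 0.0166]))
```

```bash
python3 -m crank '[[1.5,4.5,-0.5,0.004,0.006,0.017,0]]';python3 -m crank '[[1,4.5,0,0,0,0.01,0]]';python3 q.py 645 24 37 2.944
```

```text
time_s: 12.43
position: [700.4, 13.5, 39.8]
tcp_rot: [-1.262, 1.56, 0.112]
wrist_force: [11.3, -4.7, -5.9]
opening: -0.1
time_s: 12.52
position: [700.4, 13.9, 40.1]
tcp_rot: [-1.117, 1.558, 0.257]
wrist_force: [10.0, -4.3, -8.3]
opening: -0.1
12.5167 [700.4  13.9  40.1] [139.2   1.6] [10.  -4.3 -8.3] -0.1259003508174077 [ 0.25  0.67 -0.01 -0.   -0.88 -2.02]
(array([ 2.5, 56.4, -0.9]), array([0.0014, 0.0055, 0.0112]))
```

```bash
python3 -m crank '[[2,6,-0.8,0,0.005,0.02,0]]';python3 q.py 645 24 37 2.944
```

```text
time_s: 12.6
position: [699.9, 13.9, 40.1]
tcp_rot: [-0.864, 1.565, 0.512]
wrist_force: [11.4, -2.9, -5.0]
opening: 0.2
12.6 [699.9  13.9  40.1] [138.6   1.5] [11.4 -2.9 -5. ] 0.21601978265442404 [ 0.25  0.67 -0.01 -0.   -0.89 -2.01]
(array([ 2.8, 55.8, -0.8]), array([0.0024, 0.0038, 0.0045]))
```

```bash
python3 -m crank '[[2,6,-0.8,0,0.005,0.02,0]]';python3 q.py 645 24 37 2.944
```

```text
time_s: 12.68
position: [699.5, 14.0, 40.1]
tcp_rot: [0.73, 1.568, 2.107]
wrist_force: [11.8, -4.3, -6.1]
opening: 0.3
12.6833 [699.5  14.   40.1] [138.2   1.5] [11.8 -4.3 -6.1] 0.33501480723622856 [ 0.25  0.67 -0.   -0.   -0.9  -2.01]
(array([ 3.2, 55.4, -0.7]), array([ 0.0033,  0.0022, -0.002 ]))
```

```bash
python3 -m crank '[[2,7,-0.8,0,0,0.012,0],[2,7,-0.8,0,0,0.012,0]]';python3 q.py 645 24 37 2.944
```

```text
time_s: 12.85
position: [697.7, 14.5, 40.1]
tcp_rot: [-0.249, 1.562, 1.129]
wrist_force: [12.0, -3.8, -6.2]
opening: 0.1
12.85 [697.7  14.5  40.1] [136.3   1.6] [12.  -3.8 -6.2] 0.1164735463690481 [ 0.25  0.67 -0.01 -0.01 -0.89 -2.01]
(array([ 3. , 53.5, -0.8]), array([0.0055, 0.0089, 0.0023]))
```

```bash
python3 -m crank '[[2,8,-0.8,0,0,0.012,0],[2,8,-0.8,0,0,0.012,0]]';python3 q.py 645 24 37 2.944
```

```text
time_s: 13.02
position: [693.9, 15.4, 40.2]
tcp_rot: [-0.426, 1.553, 0.955]
wrist_force: [12.2, -4.4, -6.3]
opening: 0.1
13.0167 [693.9  15.4  40.2] [132.4   1.8] [12.2 -4.4 -6.3] 0.06527546339310583 [ 0.25  0.66 -0.02 -0.01 -0.87 -2.  ]
(array([ 2.9, 49.7, -0.9]), array([0.0075, 0.0162, 0.0073]))
```

```bash
python3 -m crank '[[2,8,-1,0,0.01,0.014,0],[2,8,-1,0,0.008,0.014,0],[2,8,-1,0,0.008,0.014,0],[2,8,-1,0,0.005,0.014,0]]';python3 q.py 645 24 37 2.944
```

```text
time_s: 13.35
position: [685.7, 17.0, 40.3]
tcp_rot: [-1.601, 1.562, -0.217]
wrist_force: [12.5, -4.4, -7.2]
opening: -0.0
13.35 [685.7  17.   40.3] [124.1   1.7] [12.5 -4.4 -7.2] -0.039842181455421795 [ 0.26  0.65 -0.05  0.01 -0.86 -2.02]
(array([ 3. , 41.3, -0.6]), array([ 0.0108, -0.0002,  0.0085]))
```

```bash
python3 -m crank '[[2,8,-1,0,0.005,0.014,0],[2,8,-1,0,0.005,0.014,0],[2,8,-1,0,0.005,0.014,0],[2,8,-1,0,0.005,0.014,0]]';python3 q.py 645 24 37 2.944
```

```text
time_s: 13.68
position: [677.2, 18.6, 40.3]
tcp_rot: [-2.145, 1.56, -0.757]
wrist_force: [11.8, -4.4, -6.6]
opening: 0.1
13.6833 [677.2  18.6  40.3] [115.5   1.7] [11.8 -4.4 -6.6] 0.09656771824899835 [ 0.27  0.64 -0.08  0.01 -0.85 -2.03]
(array([ 3.1, 32.7, -0.6]), array([ 0.015 , -0.0056,  0.0087]))
```

```bash
python3 -m crank '[[2,8,-1,0.005,-0.003,0.014,0],[2,8,-1,0.005,0,0.014,0],[2,8,-1,0.004,0,0.014,0],[2,8,-1,0.004,0,0.014,0],[2,8,-1,0.004,0,0.014,0],[2,8,-1,0.004,0,0.014,0]]';python3 q.py 645 24 37 2.944
```

```text
time_s: 14.18
position: [664.8, 21.4, 40.6]
tcp_rot: [-0.397, 1.549, 0.972]
wrist_force: [12.6, -3.9, -6.2]
opening: -0.2
14.1833 [664.8  21.4  40.6] [102.8   2. ] [12.6 -3.9 -6.2] -0.17690090049441667 [ 0.27  0.62 -0.11 -0.02 -0.83 -2.03]
(array([ 3.3, 20. , -1.5]), array([-0.0043,  0.0205,  0.0086]))
```

```bash
python3 -m crank '[[2,8,-1,0.004,0,0.014,0],[2,8,-1,0.004,0,0.014,0],[2,8,-1,0.004,0,0.014,0]]';python3 q.py 645 24 37 2.944
```

```text
time_s: 14.43
position: [658.9, 22.8, 40.8]
tcp_rot: [-0.262, 1.538, 1.099]
wrist_force: [11.0, -4.3, -6.3]
opening: 0.1
14.4333 [658.9  22.8  40.8] [96.6  2.1] [11.  -4.3 -6.3] 0.07735826650190102 [ 0.27  0.61 -0.12 -0.03 -0.82 -2.03]
(array([ 3.6, 13.8, -1.8]), array([-0.0123,  0.0321,  0.0088]))
```

```bash
python3 -m crank '[[2,7,-1,-0.006,0.02,0.014,0],[2,7,-1,-0.004,0.02,0.012,0]]';python3 q.py 645 24 37 2.944
```

```text
time_s: 14.6
position: [656.9, 23.1, 41.1]
tcp_rot: [-1.564, 1.56, -0.192]
wrist_force: [12.4, -5.3, -6.5]
opening: -0.1
14.6 [656.9  23.1  41.1] [94.6  2.1] [12.4 -5.3 -6.5] -0.10456105579605134 [ 0.28  0.61 -0.14  0.01 -0.82 -2.06]
(array([ 4. , 11.9, -1.5]), array([-0.0012,  0.0001,  0.011 ]))
```

```bash
python3 -m crank '[[2,7,-1,0,0.01,0.012,0],[2,7,-1,0,0.006,0.012,0]]';python3 q.py 645 24 37 2.944
```

```text
time_s: 14.77
position: [654.4, 23.6, 41.2]
tcp_rot: [-2.202, 1.554, -0.827]
wrist_force: [12.1, -4.6, -5.9]
opening: 0.2
14.7667 [654.4  23.6  41.2] [92.1  2.1] [12.1 -4.6 -5.9] 0.19033663053886546 [ 0.29  0.61 -0.15  0.02 -0.81 -2.07]
(array([ 4.1,  9.4, -1.4]), array([ 0.0022, -0.01  ,  0.0136]))
```

```bash
python3 -m crank '[[2,7,-1,0,0.003,0.012,0],[2,7,-1,0,0.003,0.012,0]]';python3 q.py 645 24 37 2.944
```

```text
time_s: 14.93
position: [651.9, 24.1, 41.3]
tcp_rot: [-2.074, 1.552, -0.696]
wrist_force: [11.8, -5.5, -6.7]
opening: 0.0
14.9333 [651.9  24.1  41.3] [89.5  2.1] [11.8 -5.5 -6.7] 0.010934422330479721 [ 0.29  0.6  -0.16  0.02 -0.8  -2.07]
(array([ 4.2,  6.8, -1.4]), array([ 0.0052, -0.0088,  0.0162]))
```

```bash
python3 -m crank '[[2,7,-1,0.002,-0.004,0.015,0],[2,7,-1,0.002,0,0.015,0]]';python3 q.py 645 24 37 2.944
```

```text
time_s: 15.1
position: [649.3, 24.8, 41.2]
tcp_rot: [-1.351, 1.558, 0.027]
wrist_force: [11.7, -4.2, -7.0]
opening: -0.3
15.1 [649.3  24.8  41.2] [86.9  2.3] [11.7 -4.2 -7. ] -0.30604322902060255 [ 0.29  0.6  -0.16  0.   -0.8  -2.06]
(array([ 4.2,  4.1, -1.7]), array([0.0042, 0.0029, 0.0127]))
```

```bash
python3 -m crank '[[2,7,-1,0.002,0,0.015,0],[2,7,-1,0.002,0,0.015,0]]';python3 q.py 645 24 37 2.944
```

```text
time_s: 15.27
position: [647.0, 25.4, 41.3]
tcp_rot: [-0.731, 1.556, 0.644]
wrist_force: [10.8, -4.9, -7.3]
opening: -0.1
15.2667 [647.   25.4  41.3] [84.5  2.4] [10.8 -4.9 -7.3] -0.11787716594695558 [ 0.29  0.6  -0.16 -0.01 -0.8  -2.05]
(array([ 4.2,  1.8, -1.8]), array([0.0027, 0.0108, 0.0097]))
```

```bash
python3 -m crank '[[2,7,-1,0.002,0,0.015,0]]';python3 q.py 645 24 37 2.944
```

```text
time_s: 15.35
position: [647.0, 25.6, 41.4]
tcp_rot: [-0.613, 1.552, 0.763]
wrist_force: [15.8, -7.3, -9.3]
opening: 0.1
15.35 [647.   25.6  41.4] [84.4  2.5] [15.8 -7.3 -9.3] 0.1321271154254462 [ 0.28  0.59 -0.16 -0.01 -0.8  -2.04]
(array([ 4.4,  1.7, -2. ]), array([0.0024, 0.0152, 0.0106]))
```

```bash
python3 -m crank '[[1,7,-1,0,0.005,0.01,0]]';python3 q.py 645 24 37 2.944
```

```text
time_s: 15.43
position: [647.1, 25.7, 42.2]
tcp_rot: [-0.841, 1.548, 0.536]
wrist_force: [14.2, -5.2, -10.7]
opening: -0.0
15.4333 [647.1  25.7  42.2] [84.5  2.7] [ 14.2  -5.2 -10.7] -0.017784960011962184 [ 0.29  0.59 -0.16 -0.01 -0.79 -2.05]
(array([ 5.2,  1.8, -2.2]), array([0.0033, 0.015 , 0.0167]))
```

Home: the keeper stalled at 84.5 as the force rose past its drag. I'll back off straight, rise and look.

```bash
python3 -m crank '[[0,-4,0,0,0.008,0.008,0],[0,-8,0,0,0.005,0.005,0],[0,-10,0,0,0,0,0],[0,-10,0,0,0,0,0],[-15,0,0,0,0,0,0],[-25,0,0,0,0,0,0],[-30,0,0,0,0,0,0],[0,0,0,0,0,0,0]]';python3 q.py 690 16 120 2.944; python3 - <<'E'
from station import *
from h import *
for n in("wrist","top","side"):
    d=get_image(n);np.savez("k2"+n+".npz",**d)
    c=d["color"]
    cv2.imwrite(f"pics/k2{n}.png",cv2.resize(c,(768,576)) if n=="wrist" else cv2.resize(c[135:245,185:290],(572,600),interpolation=cv2.INTER_CUBIC) if n=="top" else cv2.resize(c[160:275,165:310],(756,600),interpolation=cv2.INTER_CUBIC))
E
```

```text
time_s: 16.1
position: [680.9, 19.0, 121.0]
tcp_rot: [-1.335, 1.563, 0.041]
wrist_force: [0.9, 0.8, 1.7]
opening: -0.0
16.1 [680.9  19.  121. ] [119.    2.7] [0.9 0.8 1.7] -0.018255270661402298 [ 0.27  0.56  0.01  0.   -1.01 -2.03]
(array([ 1.1, -9.5, -1.2]), array([0.0035, 0.0019, 0.0077]))
```

View pics/k2wrist.png

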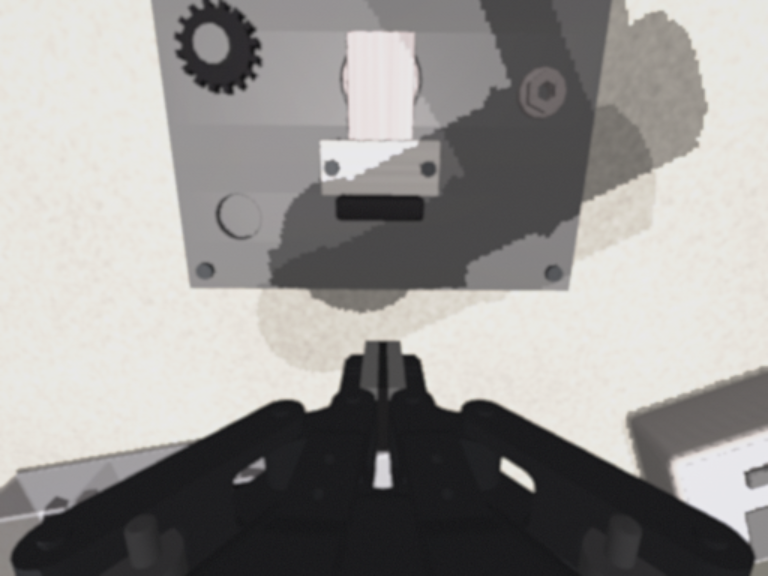

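View pics/k2top.png

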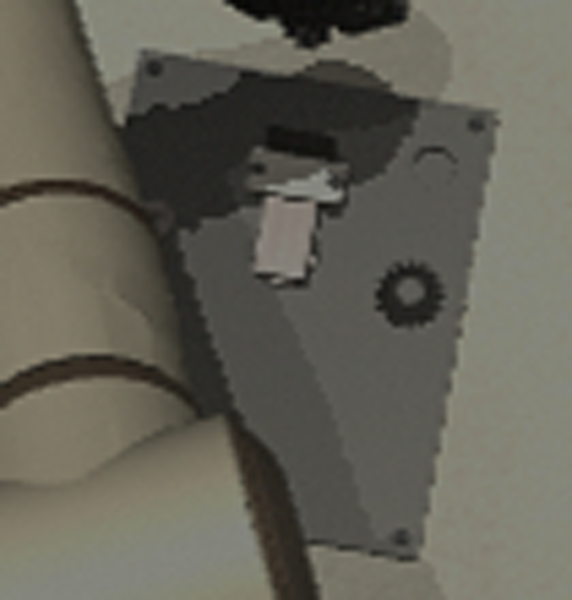

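```bash
python3 - <<'E'
from station import *
print(hand_in())
E
```

```text
the job is handed in; nothing more can be done
None
```

The nut is seated in the larger pocket and the keeper is fully home over it. I handed the job in after about 16 s on the robot's clock, with the arm clear of everything.

**Nut:** I slid it about 90 mm with the two fingertips set as a V behind its collar, and it dropped into the pocket slightly tilted. I then pressed it down with both fingertips. It gave way at about 6 N and went firm at about 14 N. The wrist depth map then showed it level, with its top 10.9 mm and its collar 3.9 mm above the plate.

**Keeper:** I pushed the tab from its far side at about 12–14 N. It travelled 54.9 mm and stalled, and the total force rose to about 20 N. After I backed away, the wrist and top views showed the tongue over the nut and the tab against the bridge. The gear and small nut did not appear to have moved. I did not re-check the parts on the bench.

**What disagreed or was rougher than planned:**
- The top and wrist cameras differed by 3–5 mm, so I set the last few millimetres by the pocket rim in the wrist view and by feel.
- While finding the plate's height, the fingertips pressed it with up to about 26 N.
- While pushing the keeper, the fingertips crept about 4 mm up and 2 mm sideways on the tab.

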